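Free and unload the calibration plate from the measuring stage

TASK

Unload the blue-rimmed calibration plate: reach into the round white guard on the stage and turn the red knob clockwise all the way to its stop, so that the yellow retaining sector swings off the plate. Then press down the end of the plate farther from the knob so that the other end tips up out of its pocket, lift the plate out by the raised end and lay it flat and lengthwise on the green-padded rest, between its end cleats. Set it down rather than dropping it, and leave the grey plate, the mug and the steel gauge block where they are.

Things in the scene. Friction and masses are not known exactly. Their poses are not given: they have to be found in the camera images.
- stage: Fixed black measuring stage, 190 mm (x) by 272 mm (y, from -80 to +192 mm), its flat top 50 mm above the table. Origin on the table under the middle of the plate pocket, z up. The pocket is 64 mm (x) by 124 mm (y), open above, floor 10 mm above the table. In it the plate lies on a cradle hinged about a line along x through the pocket's middle, 40 mm above the table.
- guard_rim (a point): Middle of the open mouth of the round white guard collar that stands on the stage around the knob (at stage y = +136 mm), 98 mm above the table, on the knob's vertical axis. Inner radius 42 mm, outer radius 48 mm.
- stage_press (a point): Point on the plate's top face where to press, as it lies level: 40 mm from the pocket's middle towards stage -y (away from the knob), at the height of the stage top (50 mm). Axes as the stage's.
- knob_grip (a point): Centre of the knob's red bar grip, 76 mm above the table, 22 mm below the guard's rim. The bar is 56 mm long (this point's x), 14 mm wide (its y), 26 mm tall (13 mm up and down from here); the yellow sector's top face is 20 mm below this point. The point turns with the knob, z up. Grasp across the width, from above.
- knob (a joint): Turn of the knob (rad), growing clockwise from above: starts at 0 to 0.3, hard stop at 2.4. Stiff (0.12 N m), stays where left. It carries a yellow sector (4 mm thick, radius 90 mm, spanning 2.2 rad) that passes under the guard, 1.5 mm above the stage top, and covers the plate's knob-side end until about 2.1; more than one grasp is needed.
- cradle (a joint): Tilt of the cradle beneath the plate (rad): 0 level, 0.38 its stop, growing as the plate's knob-side end (stage +y) rises and its far end sinks. It is stiff (0.2 N m, about 5 N at the press point) and stays where it is left. It cannot tilt while the yellow sector covers the plate.
- plate_center (a point): Centre of the loose blue-rimmed calibration plate with a white face and dark grid lines: 60 mm (x) by 120 mm (y, long axis) by 8 mm thick (z, normal to its face), about 0.2 kg. At the start its face is flush with the stage top, with 2 mm of gap all round. The origin is half-way up its thickness.
- green_rest_pad (a point): Middle of the top of the green pad of the fixed target rest, 22 mm above the table. The rest is 40 mm wide (x) by 146 mm long (y, as the plate is to lie); the plate overhangs it by 10 mm on either long side. At both ends stand cleats, 132 mm apart inside, 5 mm above the pad.
- red_rest_pad (a point): The same on the red-padded rest, which holds the grey plate; not to be used. The two rests may have swapped places.
- grey_plate_center (a point): Centre of the grey-rimmed plate, 60 by 120 by 8 mm, lying on the red rest: leave alone.
- mug: Blue mug, 80 mm in diameter, 90 mm tall; origin under its centre. Leave alone.
- gauge_block: Steel gauge block, 35 by 110 by 12 mm, lying on the table; leave alone.
Things that resemble listed ones, but are neither listed nor needed, are in the scene too. Leave any brown or orange look-alike of the part that bears plate_center alone.

How it is judged:
By the outcome, as a careful person would: the job done as asked, in the order asked, and still so for the second after the job is handed in, with the robot touching nothing.
It also fails if it takes over 67 s, if anything falls off the work surface, if the arm or the gripper's body presses on something with over 40 N, if the wrist force passes 120 N, or if a joint passes its speed limit or range.

ROBOT

A 6-joint arm with a two-finger parallel gripper is mounted at the origin on the work surface. World frame = base frame: x ahead of the robot, y to its left, z up, the work surface at z = 0. Lengths are in m, angles in degrees, forces in N, time in s.
With the tool pointing down it reaches from about 0.3 to 0.85 m from the base axis. Payload 4.2 kg.
Tool frame: the origin (TCP) lies between the finger pads; the fingertips stand 17 mm ahead of it and the grasp point (between the pads) lies 2 mm behind it; z points along the fingers, y is the line along which they close (so a half turn about z gives the same grasp; the last joint's range is limited). The gripper opens to 91 mm and grips with 3 to 60 N. Pads are 32 mm wide; open, the fingers measure 118 mm over their backs; the gripper's body (76 mm by 178 mm) begins 60 mm behind the grasp point.
Start: joints at [-72.365, 18.312, 89.639, -0, 72.044, -1.146], TCP at [0.185, -0.544, 0.231] pointing down, gripper open.
Joint ranges: [-177.97, 177.97], [-48.28, 115.42], [12.27, 149.76], [-77.06, 257.06], [2.81, 150.46], [-146.56, 146.56]. Speed limits (degrees/s): [147.25, 147.25, 180, 180, 180, 180].

INTERFACE

Orientations are given as a 3x3 rotation matrix whose columns are the frame's x, y, z axes.
In Python, from plant import bot gives the robot as it stands.
- The arm moves only by the tool servo_tool, never from a script. Its argument "moves" is a list of rows, each a list of 7 numbers: the turn, a rotation vector about the tool's x, y, z in degrees, then the shift along the tool's x, y, z in cm, then the finger opening in cm, from 0 to 9.12. In form: [[ax, ay, az, tx, ty, tz, hand], ...]. A call has exactly 8 rows; each row is the pose to reach, as a shift and turn from the pose commanded when the call began, along the tool's axes at that moment; what a row does not reach only later rows make up. A row lasts 1/8 s, in which the tool goes at most 62.5 mm and 10.7 degrees, less where a joint would pass 70% of its speed; a pose out of reach is approached as far as the arm can. A call with a gripper value outside its range is refused whole. The fingers move at their own pace and stop on an object; the grip force is fixed at half the most. Time passes only in rows, so rows that repeat a pose let the fingers close, or fill a call up. It gives the time, the measured TCP pose, the force, the opening and the grip force at its end, in the units of the state.
- bot.read_state(): the state, without advancing time (a new reading comes with each control period).
- bot.camera(name): name is "side" or "top" or "wrist"; returns the picture (480x640x3 uint8, blue, green, red); there is no depth.
- bot.camera_params(name): a dict with "camera_matrix" (3x3 intrinsics, pixels), "k1" (the pictures are not rectified: a ray, as slopes to the right and down, at radius r is drawn at 1 + k1 r^2 times it, then the intrinsics apply), "rvec" (rotation vector, rad) and "tvec" (3), from world to camera coordinates, as OpenCV has them. Camera axes: x right, y down, z forward; pixel columns grow to the right and rows downward; lengths in m; the calibration is good to about 2 mm. A picture is of the moment at which its call begins: read the wrist's pose just before it. camera_params takes no time and is no camera call; for the wrist camera it gives the pose at the moment of the call.
- bot.job_done(): hands the job in; it is judged then, once.
The state is a dict: "clock": time; "qpos": joint angles; "joint_velocities": joint speeds; "joint_torque": joint torques, N m; "tcp_pos": TCP position; "orientation": TCP orientation; "contact_force": force on the tool from outside, world axes, zero at the start; "torque": the same for the moment, N m; "grip_width": finger opening in m; "grasp_force": force on a finger pad.
Only numpy, scipy, OpenCV 4.12 (cv2) and the standard library are available. Lean on these libraries where they do the work, as an engineer would, in place of code of your own. Each camera call takes 0.05 s, during which the arm holds its last target. There are 200 camera calls.

## Working session

There is one attempt and no reset: what is moved stays moved. The work goes in short steps, Python scripts to look and compute and a tool call to move; the robot and the scene stay as the last step left them, time stands still between calls to the robot, and variables do not carry over. Pictures are saved under pics/ and viewed, at most 13 in all, crops included, and the job is handed in when it is done.

Besides the shell and the picture viewer there is one more tool, called after "Call:" as name([rows], argument=value, ...), one row to a line, values as JSON. servo_tool: Moves the arm, as the interface text tells. Its arguments: {"type":"object","properties":{"moves":{"type":"array"}},"required":["moves"]}

```bash
ls; mkdir -p pics; python3 - <<'E'
from plant import bot
import cv2
for n in("top","side"):
    cv2.imwrite(f"pics/{n}0.png",bot.camera(n)); print(n,bot.camera_params(n))
s=bot.read_state(); print(s)
E
```

```text
pics
top {'camera_matrix': array([[527.28241254,   0.        , 320.26675086],
       [  0.        , 527.28241254, 239.83022695],
       [  0.        ,   0.        ,   1.        ]]), 'k1': -0.009510374719557763, 'rvec': array([ 2.18150963, -2.19228314,  0.06521069]), 'tvec': array([0.02835629, 0.49586031, 1.49855985])}
side {'camera_matrix': array([[490.87279027,   0.        , 324.55916786],
       [  0.        , 490.87279027, 230.47258439],
       [  0.        ,   0.        ,   1.        ]]), 'k1': 0.009949806827428713, 'rvec': array([ 0.02366852, -2.77193965,  1.40653506]), 'tvec': array([0.48775005, 0.04706856, 1.22778775])}
{'clock': 0.1, 'qpos': array([-7.23647149e+01,  1.83496175e+01,  8.96991316e+01, -1.49572612e-03,
        7.20433343e+01, -1.14408468e+00]), 'joint_velocities': array([-0.0614074 , -0.14319652, -0.23908467,  0.00528133, -0.01776606,
        0.00977309]), 'joint_torque': array([ 1.24976807e-03, -4.13325906e+01, -2.32507414e+01,  7.29023991e-02,
        4.22735210e-02, -7.13758618e-05]), 'tcp_pos': array([ 0.1849911 , -0.54398911,  0.23018982]), 'orientation': array([[ 9.46762640e-01,  3.21932048e-01, -5.10566083e-04],
       [ 3.21932452e-01, -9.46761413e-01,  1.52410454e-03],
       [ 7.27382850e-06, -1.60733303e-03, -9.99998708e-01]]), 'contact_force': array([ 0.08567416, -0.76613509, -0.48263075]), 'torque': array([ 0.00490687, -0.00343991, -0.01080363]), 'grasp_force': 0.0, 'grip_width': 0.09115726023789993}
```

View pics/top0.png

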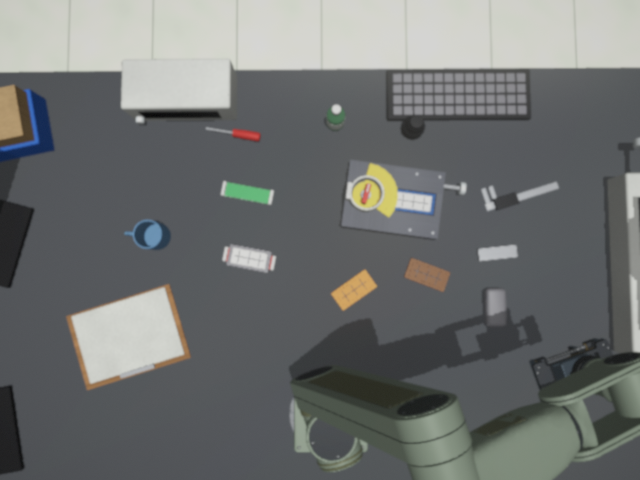

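View pics/side0.png

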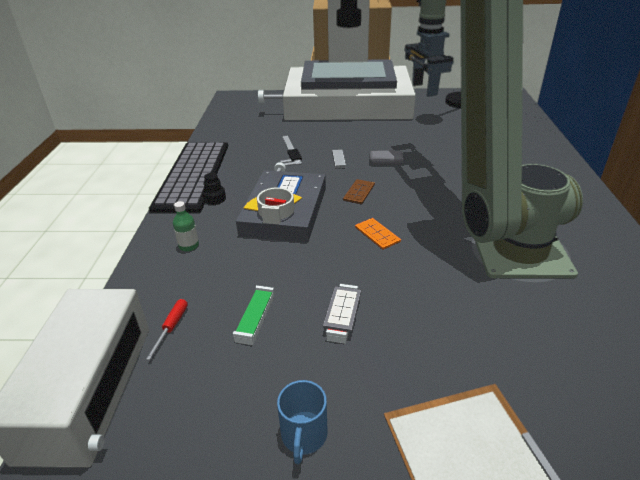

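The top view shows the stage with its white guard (365,193), red knob and yellow sector, and the blue-rimmed plate at (415,202). The green rest is at (247,192), and the grey plate on the red rest at (250,259). The mug is at (147,235) and the gauge block at (498,253).

Candidates for the plate:
- blue-rimmed white (415,202)
- grey-rimmed (250,259)
- orange (354,290)
- brown (427,275)
- also the clipboard (128,336)

By the description it is the blue-rimmed one at (415,202), which I'll check in a close crop.

```bash
cat > h.py <<'E'
import numpy as np, cv2
from plant import bot
def par(n):
    p=bot.camera_params(n); R=cv2.Rodrigues(p['rvec'])[0]
    return p['camera_matrix'],p['k1'],R,p['tvec'].ravel(),p['rvec']
def world(p,uv,z):
    K,k1,R,t,rv=p
    uv=np.atleast_2d(np.array(uv,float)).reshape(-1,1,2)
    n=cv2.undistortPoints(uv,K,np.array([k1,0,0,0.]))[:,0]
    d=np.c_[n,np.ones(len(n))]@R; c=-R.T@t
    return c+d*((z-c[2])/d[:,2])[:,None]
def proj(p,X):
    K,k1,R,t,rv=p
    return cv2.projectPoints(np.atleast_2d(np.array(X,float)),rv,t,K,np.array([k1,0,0,0.]))[0][:,0]
E
python3 - <<'E'
from h import *
im=cv2.imread('pics/top0.png'); p=par('top')
c=im[150:250,335:475]; cv2.imwrite('pics/crop0.png',cv2.resize(c,None,fx=5.7,fy=5.7,interpolation=cv2.INTER_CUBIC))
hsv=cv2.cvtColor(im,cv2.COLOR_BGR2HSV)
def rect(lo,hi,box,z):
    x0,y0,x1,y1=box; m=np.zeros(im.shape[:2],np.uint8)
    m[y0:y1,x0:x1]=cv2.inRange(hsv,lo,hi)[y0:y1,x0:x1]
    pts=cv2.findNonZero(m); r=cv2.minAreaRect(pts); b=world(p,cv2.boxPoints(r),z)
    print(r,len(pts),'\n',b.round(4),b.mean(0).round(4),np.linalg.norm(np.diff(b,axis=0),axis=1))
rect((50,90,60),(80,255,255),(210,170,285,215),.022)
rect((100,90,40),(130,255,255),(390,180,445,225),.05)
rect((95,60,20),(125,255,255),(120,210,170,255),.09)
E
```

```text
((246.937744140625, 192.33209228515625), (42.01778793334961, 13.08448600769043), 10.619654655456543) 547 
 [[0.6267 0.2994 0.022 ]
 [0.664  0.2927 0.022 ]
 [0.6408 0.1734 0.022 ]
 [0.6036 0.1803 0.022 ]] [0.6338 0.2364 0.022 ] [0.03793613 0.12146882 0.03787596]
((415.8199462890625, 201.75999450683594), (37.193817138671875, 21.354625701904297), 8.13010311126709) 165 
 [[ 0.5778 -0.1877  0.05  ]
 [ 0.6378 -0.197   0.05  ]
 [ 0.6223 -0.3007  0.05  ]
 [ 0.5623 -0.2911  0.05  ]] [ 0.6    -0.2441  0.05  ] [0.06072492 0.10482298 0.06068362]
((149.06552124023438, 233.78622436523438), (40.57691955566406, 32.943058013916016), 40.23636245727539) 984 
 [[0.5121 0.5665 0.09  ]
 [0.5811 0.5092 0.09  ]
 [0.5084 0.4228 0.09  ]
 [0.4398 0.4802 0.09  ]] [0.5103 0.4947 0.09  ] [0.08977579 0.11286201 0.08943205]
```

View pics/crop0.png

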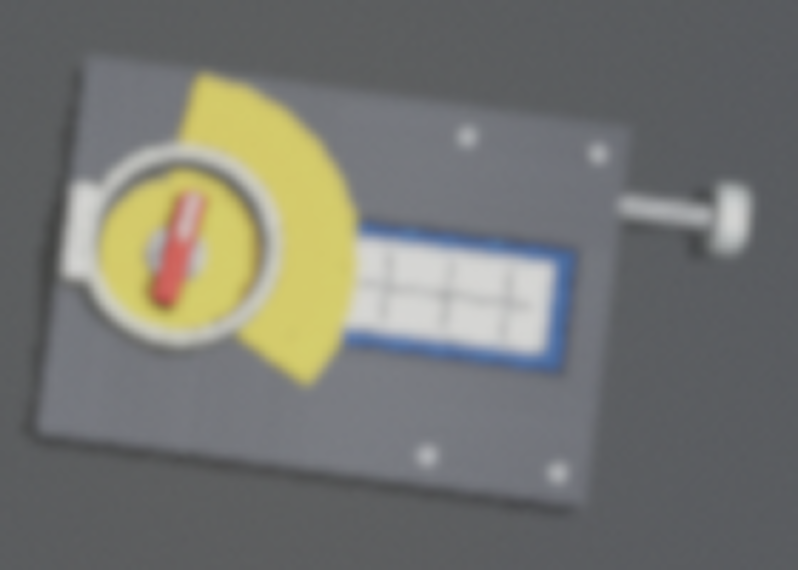

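The crop confirms it: blue rim, white face and grid, with the yellow sector over its knob-side (left) end. The stage's top corners are at crop (87,55), (630,125), (580,508) and (38,432), the guard centre is about (181,245), and the red bar runs (190,195) to (163,305).

```bash
cat >> h.py <<'E'
def fit2(A,B):
    # rigid 2D A->B
    a=A-A.mean(0); b=B-B.mean(0); th=np.arctan2((a[:,0]*b[:,1]-a[:,1]*b[:,0]).sum(),(a*b).sum())
    R=np.array([[np.cos(th),-np.sin(th)],[np.sin(th),np.cos(th)]]); t=B.mean(0)-R@A.mean(0)
    return th,t,(A@R.T+t-B)
E
python3 - <<'E'
from h import *
p=par('top')
f=lambda c:(np.array(c)+.5)/5.7-.5+[335,150]
co=f([(87,55),(630,125),(580,508),(38,432)])
W=world(p,co,.05)[:,:2]
S=np.array([(.095,.192),(.095,-.08),(-.095,-.08),(-.095,.192)])
th,t,r=fit2(S,W); print(np.degrees(th),t,r.round(4))
g=world(p,f([(181,245)]),.098)[0]; print('guard',g)
R=np.array([[np.cos(th),-np.sin(th)],[np.sin(th),np.cos(th)]])
print('guard pred',R@[0,.136]+t)
b=world(p,f([(193,190),(162,307)]),.089); print('bar',b,np.degrees(np.arctan2(*(b[0]-b[1])[[1,0]])))
print(bot.camera_params('wrist'))
E
```

```text
-8.06689613036911 [ 0.6015465  -0.23571348] [[ 0.0002  0.0003]
 [-0.0013  0.0002]
 [ 0.0009 -0.0016]
 [ 0.0002  0.0012]]
guard [ 0.61944276 -0.1008816   0.098     ]
guard pred [ 0.62063127 -0.10105921]
bar [[ 0.64756031 -0.1077143   0.089     ]
 [ 0.59078666 -0.09217866  0.089     ]] -15.303880259544163
{'camera_matrix': array([[367.55838502,   0.        , 318.27161107],
       [  0.        , 367.55838502, 239.73861399],
       [  0.        ,   0.        ,   1.        ]]), 'k1': -0.06844485307212435, 'rvec': array([-2.39095959,  1.71043329,  0.20719154]), 'tvec': array([-0.57451174, -0.02771988,  0.38900206])}
```

```bash
cat >> h.py <<'E'
def Rd(yaw):
    c,s=np.cos(np.radians(yaw)),np.sin(np.radians(yaw)); return np.array([[c,s,0],[s,-c,0],[0,0,-1.]])
def go(pos,R):
    s=bot.read_state(); T=s['orientation']
    print('from',s['tcp_pos'].round(4),'turn',np.degrees(cv2.Rodrigues(T.T@R)[0].ravel()).round(1),'shift cm',(T.T@(np.array(pos)-s['tcp_pos'])*100).round(2))
E
python3 - <<'E'
from h import *
s=bot.read_state();T=s['orientation'];K,k1,R,t,_=par('wrist')
print('cam in tool',T.T@(-R.T@t-s['tcp_pos'])); print('cam axes in tool',(R@T).round(3))
go((.6206,-.101,.2),Rd(164.7)); go((.6206,-.101,.25),Rd(100))
E
```

```text
cam in tool [ 6.60800167e-02 -7.22039891e-05 -1.53788120e-01]
cam axes in tool [[ 0.001  1.    -0.001]
 [-0.971  0.001 -0.238]
 [-0.238  0.001  0.971]]
from [ 0.185  -0.544   0.2302] turn [-0.000e+00 -1.000e-01 -1.459e+02] shift cm [ 55.5  -27.91   3.06]
from [ 0.185  -0.544   0.2302] turn [ -0.1  -0.1 -81.2] shift cm [ 55.5  -27.92  -1.94]
```

Call:
servo_tool([
  [0,0,-10,5,-2.5,-0.5,5],
  [0,0,-20,10,-5,-1,4],
  [0,0,-30,15,-7.5,-1.5,3],
  [0,0,-40,20,-10,-2,3],
  [0,0,-50,25,-12.5,-2,3],
  [0,0,-60,30,-15,-2,3],
  [0,0,-70,35,-17.5,-2,3],
  [0,0,-80,40,-20,-2,3],
])

```text
clock: 1.1
tcp_pos: [0.5004, -0.2247, 0.2506]
orientation: [[-0.158, 0.987, -0.0], [0.987, 0.158, -0.0], [0.0, -0.001, -1.0]]
contact_force: [0.6, -0.5, 1.0]
grip_width: 0.0296
grasp_force: 0.0
```

```bash
python3 - <<'E'
from h import *
go((.6206,-.101,.22),Rd(164.7))
E
```

```text
from [ 0.5004 -0.2247  0.2506] turn [ -0.   -0.  -65.6] shift cm [10.31 13.83  3.06]
```

Call:
servo_tool([
  [0,0,-10,2,2.5,0.5,3],
  [0,0,-20,4,5,1,3],
  [0,0,-30,6,7.5,2,3],
  [0,0,-40,8,10,3,3],
  [0,0,-50,10,13,3,3],
  [0,0,-60,10.3,13.8,3,3],
  [0,0,-65.6,10.3,13.8,3,3],
  [0,0,-65.6,10.3,13.8,3,3],
])

```text
clock: 2.1
tcp_pos: [0.6199, -0.1032, 0.2203]
orientation: [[-0.963, 0.27, -0.001], [0.27, 0.963, 0.0], [0.001, -0.0, -1.0]]
contact_force: [0.3, 0.4, -0.6]
grip_width: 0.0298
grasp_force: 0.0
```

```bash
python3 - <<'E'
from h import *
go((.6206,-.101,.08),Rd(164.7))
p=par('wrist'); im=bot.camera('wrist'); cv2.imwrite('pics/w1.png',im)
hsv=cv2.cvtColor(im,cv2.COLOR_BGR2HSV)
m=cv2.inRange(hsv,(0,130,60),(8,255,255))|cv2.inRange(hsv,(172,130,60),(180,255,255))
c=max(cv2.findContours(m,0,2)[0],key=cv2.contourArea); r=cv2.minAreaRect(c);print(r); print(world(p,cv2.boxPoints(r),.089).round(4))
E
```

```text
from [ 0.6199 -0.1032  0.2203] turn [-0.  -0.1 -0.4] shift cm [-0.02  0.23 14.03]
((320.5, 231.0), (70.0, 17.0), 90.0)
[[ 0.5875 -0.0996  0.089 ]
 [ 0.5911 -0.0868  0.089 ]
 [ 0.6459 -0.1018  0.089 ]
 [ 0.6422 -0.1151  0.089 ]]
```

View pics/w1.png

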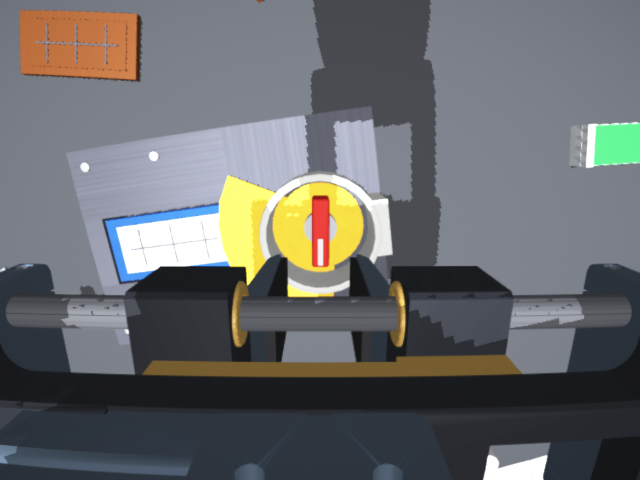

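The wrist view shows the red bar centred at (320,231), aligned with the fingers, inside the guard at (320,232). Going down.

Call:
servo_tool([
  [0,0,0,0.1,0.2,3,3],
  [0,0,0,0.1,0.2,6,3],
  [0,0,0,0.1,0.2,9,3],
  [0,0,0,0.1,0.2,11.5,3],
  [0,0,0,0.1,0.2,13,3],
  [0,0,0,0.1,0.2,14,3],
  [0,0,0,0.1,0.2,14,3],
  [0,0,0,0.1,0.2,14,0.5],
])

```text
clock: 3.15
tcp_pos: [0.6198, -0.1016, 0.0814]
orientation: [[-0.963, 0.269, 0.001], [0.269, 0.963, -0.001], [-0.001, -0.001, -1.0]]
contact_force: [0.7, -2.6, -2.4]
grip_width: 0.0258
grasp_force: 30.0
```

Call:
servo_tool([
  [0,0,0,0,0,0,0.5],
  [0,0,0,0,0,0,0.5],
  [0,0,0,0,0,0,0.5],
  [0,0,0,0,0,0,0.5],
  [0,0,4,0,0,0,0.5],
  [0,0,8,0,0,0,0.5],
  [0,0,12,0,0,0,0.5],
  [0,0,16,0,0,0,0.5],
])

```text
clock: 4.15
tcp_pos: [0.6197, -0.102, 0.0813]
orientation: [[-0.851, 0.525, 0.0], [0.525, 0.851, -0.002], [-0.001, -0.001, -1.0]]
contact_force: [-0.2, -4.2, -0.9]
grip_width: 0.0254
grasp_force: 30.0
```

```bash
python3 - <<'E'
from h import *
im=bot.camera('wrist'); t=bot.camera('top')[150:240,330:450]
s=bot.read_state(); print(s['torque'],s['grip_width'],s['grasp_force'],s['qpos'].round(1))
a=im[120:400,170:470]; cv2.imwrite('pics/w2.png',np.hstack([cv2.resize(a,(420,392)),cv2.resize(t,(370,392))]))
E
```

```text
[-0.84427712  0.02520274  0.08090893] 0.0258256497129665 30.001756846904755 [-10.4  29.9  93.9  -0.1  56.1 -68.7]
```

View pics/w2.png

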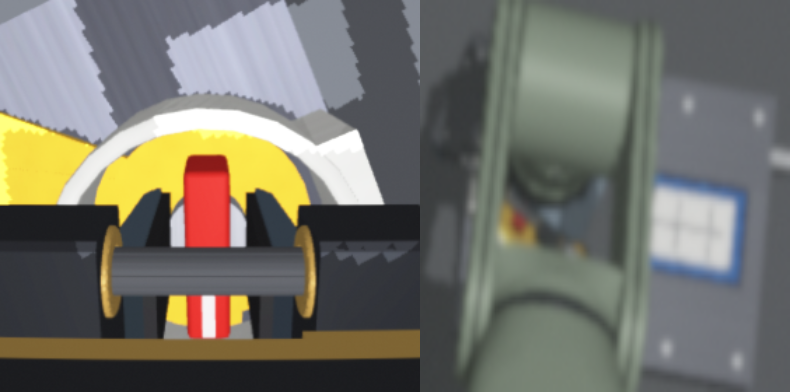

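The fingertips have closed on the grey hub under the bar (about 25 mm wide), not the bar itself. I'll open, rise 6 mm and close on the bar.

Call:
servo_tool([
  [0,0,0,0,0,0,3],
  [0,0,0,0,0,0,3],
  [0,0,0,0,0,-0.6,3],
  [0,0,0,0,0,-0.6,3],
  [0,0,0,0,0,-0.6,0.5],
  [0,0,0,0,0,-0.6,0.5],
  [0,0,0,0,0,-0.6,0.5],
  [0,0,0,0,0,-0.6,0.5],
])

```text
clock: 5.25
tcp_pos: [0.6191, -0.1017, 0.0869]
orientation: [[-0.852, 0.524, -0.001], [0.524, 0.852, -0.001], [0.001, -0.001, -1.0]]
contact_force: [-2.6, -2.8, 1.3]
grip_width: 0.0142
grasp_force: 30.0
```

Call:
servo_tool([
  [0,0,8,0,0,0,0.5],
  [0,0,16,0,0,0,0.5],
  [0,0,24,0,0,0,0.5],
  [0,0,32,0,0,0,0.5],
  [0,0,40,0,0,0,0.5],
  [0,0,48,0,0,0,0.5],
  [0,0,56,0,0,0,0.5],
  [0,0,64,0,0,0,0.5],
])

```text
clock: 6.25
tcp_pos: [0.6184, -0.1021, 0.0868]
orientation: [[0.102, 0.995, -0.003], [0.995, -0.102, -0.001], [-0.002, -0.003, -1.0]]
contact_force: [-4.8, -3.5, 2.9]
grip_width: 0.0142
grasp_force: 30.0
```

```bash
python3 - <<'E'
from h import *
go((.619,-.1017,.087),Rd(34.4)); s=bot.read_state(); print(s['torque'],s['contact_force'],s['grip_width'],s['qpos'].round(1))
E
```

```text
from [ 0.6184 -0.1021  0.0868] turn [-0.1  0.2 49.8] shift cm [ 0.04  0.06 -0.02]
[-0.68863004  0.6672921   0.13585528] [-4.83263516 -3.47058154  2.91277003] 0.014162136621404782 [-10.4  29.6  93.6  -0.1  57.   -4.5]
```

Call:
servo_tool([
  [0,0,8,0,0,0,0.5],
  [0,0,16,0,0,0,0.5],
  [0,0,24,0,0,0,0.5],
  [0,0,32,0,0,0,0.5],
  [0,0,40,0,0,0,0.5],
  [0,0,46,0,0,0,0.5],
  [0,0,49,0,0,0,0.5],
  [0,0,51,0,0,0,0.5],
])

```text
clock: 7.25
tcp_pos: [0.6177, -0.1017, 0.0869]
orientation: [[0.835, 0.551, -0.004], [0.551, -0.835, -0.001], [-0.004, -0.002, -1.0]]
contact_force: [-6.5, -3.6, 2.9]
grip_width: 0.0139
grasp_force: 30.2
```

```bash
python3 - <<'E'
from h import *
go((.619,-.1017,.087),Rd(34.4)); s=bot.read_state(); print(s['torque'],s['contact_force'],s['grip_width'],s['qpos'].round(1))
E
```

```text
from [ 0.6177 -0.1017  0.0869] turn [-0.1  0.2 -1. ] shift cm [ 0.1   0.07 -0.01]
[-0.36289152  0.85045374  0.82544366] [-6.51386524 -3.59048279  2.90569329] 0.013939551101535289 [-10.4  29.6  93.6  -0.1  57.   46.3]
```

At the stop: the moment about z jumped to 0.83 N m, and the yaw is within 1° of the predicted 2.4 rad. I'll release, lift and look.

Call:
servo_tool([
  [0,0,0,0,0,0,3],
  [0,0,0,0,0,0,3],
  [0,0,0,0,0,-2,3],
  [0,0,0,0,0,-5,3],
  [0,0,0,0,0,-9,3],
  [0,0,0,0,0,-13,1],
  [0,0,0,0,0,-16,0],
  [0,0,0,0,0,-16,0],
])

```text
clock: 8.25
tcp_pos: [0.6213, -0.1011, 0.2498]
orientation: [[0.835, 0.55, 0.007], [0.55, -0.835, -0.001], [0.005, 0.004, -1.0]]
contact_force: [-0.4, 0.4, -0.3]
grip_width: 0.0028
grasp_force: 0.0
```

```bash
python3 - <<'E'
from h import *
im=bot.camera('wrist'); p=par('wrist'); s=bot.read_state(); print(s['qpos'].round(1))
cv2.imwrite('pics/w3.png',im)
hsv=cv2.cvtColor(im,cv2.COLOR_BGR2HSV)
m=cv2.inRange(hsv,(0,130,60),(8,255,255))|cv2.inRange(hsv,(172,130,60),(180,255,255))
for c in cv2.findContours(m,0,2)[0]:
    if cv2.contourArea(c)<300: continue
    r=cv2.minAreaRect(c); b=world(p,cv2.boxPoints(r),.089); print(r,b.round(4))
m=cv2.inRange(hsv,(100,120,60),(125,255,255))
c=max(cv2.findContours(m,0,2)[0],key=cv2.contourArea); b=world(p,cv2.boxPoints(cv2.minAreaRect(c)),.05); print('plate',b.round(4),b.mean(0))
y=np.radians(-8.07); go((.5959,-.2753,.12),Rd(81.9)); go((.5959,-.2753,.12),Rd(-98.1))
E
```

```text
[-10.3  22.6  80.7   0.   76.6  46.3]
((315.5, 229.5), (63.0, 15.0), 90.0) [[ 0.6377 -0.0793  0.089 ]
 [ 0.6447 -0.09    0.089 ]
 [ 0.5981 -0.121   0.089 ]
 [ 0.5907 -0.1099  0.089 ]]
plate [[ 0.6272 -0.1679  0.05  ]
 [ 0.6442 -0.1938  0.05  ]
 [ 0.6317 -0.2032  0.05  ]
 [ 0.6145 -0.177   0.05  ]] [ 0.6293945  -0.18548409  0.05      ]
from [ 0.6202 -0.101   0.2475] turn [  0.1  -0.1 -48.5] shift cm [-11.65  13.2   12.74]
from [ 0.6202 -0.101   0.2475] turn [-1.000e-01 -1.000e-01  1.315e+02] shift cm [-11.65  13.2   12.74]
```

View pics/w3.png

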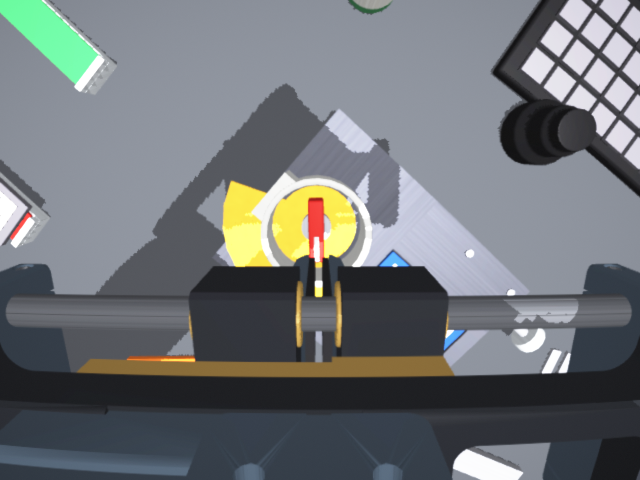

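The knob bar now measures 2.4 rad, at its stop, and the sector is clear of the plate, whose blue end shows at (393,262). Moving over the press point with the fingers closed.

Call:
servo_tool([
  [0,0,-8,-2,2.2,0,0],
  [0,0,-16,-4,4.5,0,0],
  [0,0,-24,-6,7,0,0],
  [0,0,-32,-8,9,2,0],
  [0,0,-40,-10,11.2,5,0],
  [0,0,-48.5,-11.6,13.2,8,0],
  [0,0,-48.5,-11.6,13.2,11,0],
  [0,0,-48.5,-11.6,13.2,13,0],
])

```text
clock: 9.3
tcp_pos: [0.5936, -0.2748, 0.1129]
orientation: [[0.142, 0.99, -0.005], [0.99, -0.142, 0.003], [0.002, -0.005, -1.0]]
contact_force: [-0.7, 0.3, -0.0]
grip_width: 0.0005
grasp_force: 0.0
```

```bash
python3 - <<'E'
from h import *
go((.5959,-.2753,.067),Rd(81.9))
E
```

```text
from [ 0.5936 -0.2748  0.1129] turn [-0.3 -0.1 -0.1] shift cm [-0.03  0.25  4.58]
```

Call:
servo_tool([
  [0,0,0,0,0.1,1.5,0],
  [0,0,0,0,0.1,3,0],
  [0,0,0,0,0.1,4,0],
  [0,0,0,0,0.1,4.4,0],
  [0,0,0,0,0.1,4.7,0],
  [0,0,0,0,0.1,4.9,0],
  [0,0,0,0,0.1,5.1,0],
  [0,0,0,0,0.1,5.3,0],
])

```text
clock: 10.3
tcp_pos: [0.5967, -0.276, 0.0658]
orientation: [[0.141, 0.99, 0.001], [0.99, -0.141, -0.002], [-0.001, 0.002, -1.0]]
contact_force: [-2.6, 0.0, 8.8]
grip_width: 0.0002
grasp_force: 4.5
```

Call:
servo_tool([
  [0,0,0,0,0,0,0],
  [0,0,0,0,0,0.1,0],
  [0,0,0,0,0,0.2,0],
  [0,0,0,0,0,0.3,0],
  [0,0,0,0,0,0.4,0],
  [0,0,0,0,0,0.5,0],
  [0,0,0,0,0,0.6,0],
  [0,0,0,0,0,0.6,0],
])

```text
clock: 11.3
tcp_pos: [0.5966, -0.2772, 0.0602]
orientation: [[0.141, 0.99, 0.002], [0.99, -0.141, -0.004], [-0.003, 0.002, -1.0]]
contact_force: [-3.5, -4.5, 7.8]
grip_width: 0.0002
grasp_force: 4.3
```

Call:
servo_tool([
  [0,0,0,0,0,0.1,0],
  [0,0,0,0,0,0.2,0],
  [0,0,0,0,0,0.3,0],
  [0,0,0,0,0,0.4,0],
  [0,0,0,0,0,0.5,0],
  [0,0,0,0,0,0.5,0],
  [0,0,0,0,0,0.5,0],
  [0,0,0,0,0,0.5,0],
])

```text
clock: 12.3
tcp_pos: [0.5967, -0.2775, 0.0571]
orientation: [[0.14, 0.99, 0.003], [0.99, -0.14, -0.004], [-0.004, 0.003, -1.0]]
contact_force: [-5.3, -2.7, 16.8]
grip_width: 0.0005
grasp_force: 8.7
```

The force rose to 17 N at tip height 40 mm, so the cradle is at its stop. Lift off and open.

Call:
servo_tool([
  [0,0,0,0,0,-1,0],
  [0,0,0,0,0,-3,0],
  [0,0,0,0,0,-6,2],
  [0,0,0,0,0,-9,5],
  [0,0,0,-1,0,-12,8],
  [0,0,0,-2,0,-14,8],
  [0,0,0,-3,0,-14,8],
  [0,0,0,-3,0,-14,8],
])

```text
clock: 13.3
tcp_pos: [0.5916, -0.3054, 0.1917]
orientation: [[0.142, 0.99, -0.002], [0.99, -0.142, 0.001], [0.001, -0.002, -1.0]]
contact_force: [0.4, 0.5, -0.3]
grip_width: 0.0574
grasp_force: 0.0
```

```bash
python3 - <<'E'
from h import *
im=bot.camera('wrist'); t=bot.camera('top')[150:250,360:460]
cv2.imwrite('pics/w4.png',np.hstack([cv2.resize(im,(480,360)),cv2.resize(t,(310,360),interpolation=2)]))
p=par('wrist')
th=np.radians(-8.07);Rs=np.array([[np.cos(th),-np.sin(th),0],[np.sin(th),np.cos(th),0],[0,0,1]]);t0=np.array([.6015,-.2357,0])
hsv=cv2.cvtColor(im,cv2.COLOR_BGR2HSV); m=cv2.inRange(hsv,(100,120,60),(125,255,255))
c=max(cv2.findContours(m,0,2)[0],key=cv2.contourArea); print(cv2.minAreaRect(c), cv2.boxPoints(cv2.minAreaRect(c)).round(0).tolist())
for th in (.34,.38):
  c_,s_=np.cos(th),np.sin(th)
  X=[Rs@np.array([x,y*c_-.010*s_,.04+y*s_+.010*c_])+t0 for x,y in((.03,.06),(-.03,.06),(-.03,-.06),(.03,-.06))]
  print(th,proj(p,X).round(0).tolist())
g=Rs@[0,.0321,.0728]+t0; print(g)
T=Rd(81.93)@cv2.Rodrigues(np.array([0,np.radians(21.8),0]))[0]
go(g-T[:,2]*.06,T); go(g,T)
E
```

```text
((315.0, 141.5), (147.0, 84.0), 90.0) [[273.0, 68.0], [357.0, 68.0], [357.0, 215.0], [273.0, 215.0]]
0.34 [[362.0, 69.0], [277.0, 69.0], [285.0, 217.0], [354.0, 217.0]]
0.38 [[362.0, 70.0], [276.0, 70.0], [285.0, 216.0], [353.0, 216.0]]
[ 0.60600629 -0.20391788  0.0728    ]
from [ 0.5916 -0.3046  0.1914] turn [-0.1 21.7 -0.1] shift cm [7.94 0.02 6.3 ]
from [ 0.5916 -0.3046  0.1914] turn [-0.1 21.7 -0.1] shift cm [10.16  0.04 11.87]
```

View pics/w4.png

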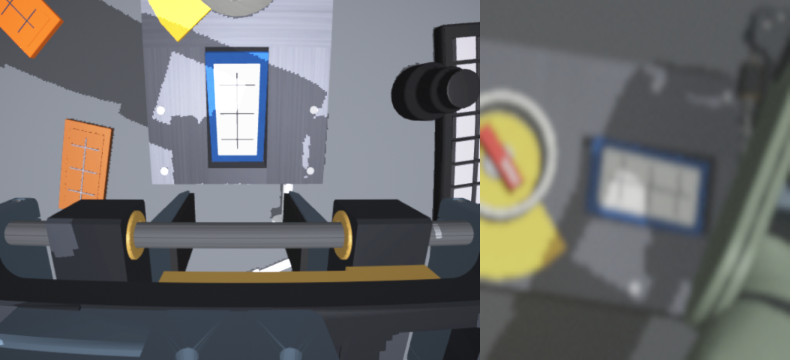

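The plate is tilted: its image corners (273,68) to (357,215) match the model at 0.38 rad, with a lateral offset of about −2 mm in stage x. The yellow tip at left-panel (178,40) stays clear of the grasp. Approaching tilted, at 80 mm opening.

Call:
servo_tool([
  [0,5,0,1.5,0,0.5,8],
  [0,10,0,3,-0.1,1.5,8],
  [0,15,0,4.5,-0.2,3,8],
  [0,20,0,6,-0.2,4.5,8],
  [0,21.8,0,7.9,-0.2,6,8],
  [0,21.8,0,7.9,-0.2,6.3,8],
  [0,21.8,0,7.9,-0.2,6.3,8],
  [0,21.8,0,7.9,-0.2,6.3,8],
])

```text
clock: 14.4
tcp_pos: [0.6019, -0.2267, 0.1309]
orientation: [[0.13, 0.99, 0.054], [0.92, -0.141, 0.366], [0.37, 0.002, -0.929]]
contact_force: [-0.0, -0.3, -0.7]
grip_width: 0.0799
grasp_force: 0.0
```

```bash
python3 - <<'E'
from h import *
T=Rd(81.93)@cv2.Rodrigues(np.array([0,np.radians(21.8),0]))[0]
g=np.array([ 0.606,-0.2039,.0728])+np.array([.99,-.14,0])*-.002
go(g,T); print(bot.read_state()['grip_width'])
im=bot.camera('wrist');p=par('wrist');hsv=cv2.cvtColor(im,cv2.COLOR_BGR2HSV); m=cv2.inRange(hsv,(100,120,60),(125,255,255))
c=max(cv2.findContours(m,0,2)[0],key=cv2.contourArea);print(cv2.boundingRect(c)); 
# raised end edge centre should project symmetric about tool plane
u=np.array([0.606,-0.2039,0]); 
x,y,w,h=cv2.boundingRect(c); 
for v in (y+5,y+h//2):
  xs=[q for q in range(x,x+w) if m[v,q]]; mid=np.array([(min(xs)+max(xs))/2,v]); print(mid, min(xs),max(xs)); K=p[0]; print('tool-y slope',(mid[0]-K[0,2])/K[0,0])
E
```

```text
from [ 0.6019 -0.2267  0.1309] turn [0.1 0.1 0. ] shift cm [ 0.   -0.13  6.25]
0.07986608984044763
(269, 228, 95, 69)
[316. 233.] 269 363
tool-y slope -0.006180272737687144
[315.5 262. ] 269 362
tool-y slope -0.007540600838949087
```

Call:
servo_tool([
  [0,0,0,0,-0.1,2,8],
  [0,0,0,0,-0.1,4,8],
  [0,0,0,0,-0.1,5.2,8],
  [0,0,0,0,-0.1,6.2,8],
  [0,0,0,0,-0.1,6.2,8],
  [0,0,0,0,-0.1,6.2,5],
  [0,0,0,0,-0.1,6.2,5],
  [0,0,0,0,-0.1,6.2,5],
])

```text
clock: 15.45
tcp_pos: [0.6037, -0.2038, 0.0726]
orientation: [[0.131, 0.99, 0.053], [0.919, -0.141, 0.367], [0.371, 0.0, -0.929]]
contact_force: [0.2, -1.1, 0.4]
grip_width: 0.0595
grasp_force: 30.0
```

Call:
servo_tool([
  [0,0,0,0,0,0,5],
  [0,0,0,0,0,0,5],
  [0,0,0,0,0,-0.3,5],
  [0,0,0,0,0,-0.6,5],
  [0,0,0,0,0,-1,5],
  [0,0,0,0,0,-1.5,5],
  [0,0,0,0,0,-2,5],
  [0,0,0,0,0,-2.5,5],
])

```text
clock: 16.45
tcp_pos: [0.6021, -0.2126, 0.0958]
orientation: [[0.131, 0.99, 0.052], [0.919, -0.141, 0.368], [0.372, -0.001, -0.928]]
contact_force: [0.6, 2.9, -3.3]
grip_width: 0.0595
grasp_force: 30.0
```

Call:
servo_tool([
  [0,0,0,0.6,0,0,5],
  [0,0,0,1,0,-0.6,5],
  [0,0,0,1.5,0,-1.5,5],
  [0,0,0,2.2,0,-3,5],
  [0,0,0,3,0,-5,5],
  [0,0,0,4,0,-7.5,5],
  [0,0,0,4.8,0,-9.5,5],
  [0,0,0,4.8,0,-9.5,5],
])

```text
clock: 17.45
tcp_pos: [0.6047, -0.2042, 0.2045]
orientation: [[0.129, 0.99, 0.057], [0.92, -0.141, 0.365], [0.369, 0.005, -0.929]]
contact_force: [-0.9, -0.3, -1.6]
grip_width: 0.0593
grasp_force: 30.0
```

```bash
python3 - <<'E'
from h import *
s=bot.read_state(); print(s['contact_force'],s['torque'],s['grip_width'],s['qpos'].round(1))
# plate centre offset from TCP along tool: measured via wrist/side view
im=bot.camera('wrist'); sd=bot.camera('side'); tp=bot.camera('top'); cv2.imwrite('pics/t5raw.png',tp)
cv2.imwrite('pics/w5.png',np.hstack([cv2.resize(im,(480,360)),cv2.resize(sd[90:270,200:355],(310,360))]))
# green pad refined
hsv=cv2.cvtColor(tp,cv2.COLOR_BGR2HSV)
E
```

```text
[-0.94020499 -0.25543883 -1.60062998] [-0.32292075 -0.0543901   0.05668054] 0.059299696906515126 [-29.6  28.5  80.5  20.6  79.7 -26.9]
```

View pics/w5.png

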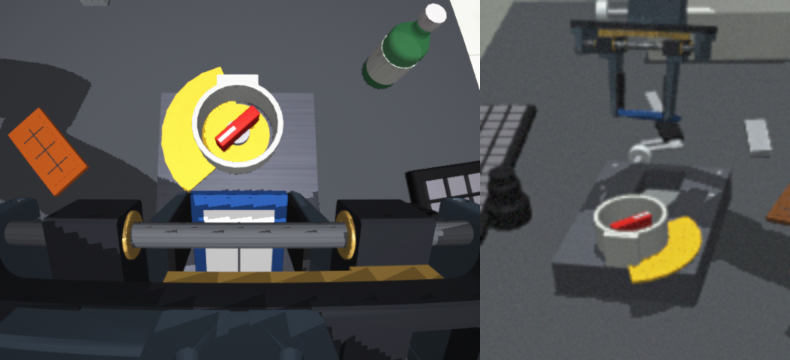

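The plate is held squarely by its raised end: its front edge is at left-panel (240,192), and the side view shows it clear of the stage. Moving, level, towards the green rest for a refining look.

```bash
python3 - <<'E'
from h import *
s=bot.read_state();T=s['orientation'];p=par('wrist')
print(proj(p,[s['tcp_pos']+T@np.array([.018,y,.0085]) for y in(-.03,.03)]))
go((.605,.10,.20),Rd(79))
E
```

```text
[[253.72569427 257.54995016]
 [383.88439727 257.65731017]]
from [ 0.6031 -0.2035  0.2009] turn [ -0.6 -21.8   2.8] shift cm [27.89 -4.1  11.26]
```

Call:
servo_tool([
  [0,-1,0,1.5,-0.2,0.6,5],
  [0,-4,0,5,-0.7,2,5],
  [0,-8,1,9.5,-1.4,3.8,5],
  [0,-12,1.5,14,-2,5.6,5],
  [0,-16,2,18.5,-2.7,7.4,5],
  [0,-19,2.5,23,-3.4,9.3,5],
  [0,-21,2.8,26.5,-3.9,10.7,5],
  [-0.5,-21.8,2.8,28,-4.1,11.2,5],
])

```text
clock: 18.6
tcp_pos: [0.6043, 0.1048, 0.2008]
orientation: [[0.186, 0.982, -0.002], [0.983, -0.186, 0.0], [-0.0, -0.002, -1.0]]
contact_force: [0.1, -0.6, -2.4]
grip_width: 0.0596
grasp_force: 30.0
```

```bash
python3 - <<'E'
from h import *
import time
im=bot.camera('wrist'); im=bot.camera('wrist'); im=bot.camera('wrist');s=bot.read_state(); p=par('wrist'); im=bot.camera('wrist')
cv2.imwrite('pics/w6.png',im)
print(s['tcp_pos'],s['orientation'].round(3),s['grip_width'])
hsv=cv2.cvtColor(im,cv2.COLOR_BGR2HSV); m=cv2.inRange(hsv,(50,90,60),(80,255,255))
c=max(cv2.findContours(m,0,2)[0],key=cv2.contourArea); r=cv2.boxPoints(cv2.minAreaRect(c)); print(r.tolist())
a=cv2.approxPolyDP(c,4,True)[:,0]; print(a.tolist())
w=world(p,a,.022); print(w.round(4).tolist())
E
```

```text
[0.60463441 0.10238805 0.20104013] [[ 0.187  0.982 -0.002]
 [ 0.982 -0.187  0.   ]
 [-0.    -0.002 -1.   ]] 0.05963001975729365
[[297.9999694824219, 142.99996948242188], [297.9999694824219, 0.0], [342.9999694824219, 0.0], [342.9999694824219, 142.99996948242188]]
[[299, 0], [299, 143], [340, 143], [343, 0]]
[[0.6234, 0.2908, 0.022], [0.6008, 0.1767, 0.022], [0.6362, 0.17, 0.022], [0.6591, 0.284, 0.022]]
```

View pics/w6.png

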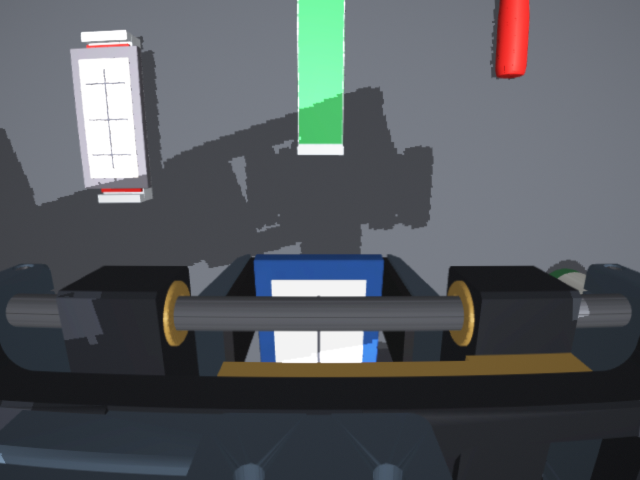

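The wrist view shows the green rest straight ahead. Its near cleat is at (321,149) and the pad's near corners are (299,143) and (340,143). This gives pad centre (0.631, 0.237) at yaw −11.3°, and the top camera agrees within 3 mm.

```bash
python3 - <<'E'
from h import *
go((.6393,.278,.075),Rd(78.7)); go((.6393,.278,.0385),Rd(78.7))
E
```

```text
from [0.6049 0.1012 0.2011] turn [-0.1  0.   0.4] shift cm [18.02  0.07 12.6 ]
from [0.6049 0.1012 0.2011] turn [-0.1  0.   0.4] shift cm [18.02  0.07 16.25]
```

Call:
servo_tool([
  [0,0,0.4,2,0,0,5],
  [0,0,0.4,5,0,1,5],
  [0,0,0.4,9,0,3,5],
  [0,0,0.4,13,0,6,5],
  [0,0,0.4,16,0,9,5],
  [0,0,0.4,18,0.1,11.5,5],
  [0,0,0.4,18,0.1,12.5,5],
  [0,0,0.4,18,0.1,12.5,5],
])

```text
clock: 19.8
tcp_pos: [0.6404, 0.2763, 0.0759]
orientation: [[0.198, 0.98, -0.002], [0.98, -0.198, -0.001], [-0.001, -0.002, -1.0]]
contact_force: [0.5, 0.2, -1.9]
grip_width: 0.0597
grasp_force: 30.0
```

Call:
servo_tool([
  [0,0,0,0,0,0,5],
  [0,0,0,0,0,0,5],
  [0,0,0,0,0,0,5],
  [0,0,0,0,0,0,5],
  [0,0,0,0,0,0,5],
  [0,0,0,0,0,0,5],
  [0,0,0,0,0,0,5],
  [0,0,0,0,0,0,5],
])

```text
clock: 20.8
tcp_pos: [0.6407, 0.2772, 0.0765]
orientation: [[0.197, 0.98, -0.001], [0.98, -0.197, -0.0], [-0.0, -0.001, -1.0]]
contact_force: [-0.3, 0.0, -1.4]
grip_width: 0.0599
grasp_force: 30.0
```

```bash
python3 - <<'E'
from h import *
go((.6393,.278,.0385),Rd(78.7)); s=bot.read_state(); print(s['contact_force'],s['grip_width'])
im=bot.camera('wrist');p=par('wrist');hsv=cv2.cvtColor(im,cv2.COLOR_BGR2HSV); m=cv2.inRange(hsv,(50,90,60),(80,255,255))
g=[c for c in cv2.findContours(m,0,2)[0] if cv2.contourArea(c)>100]
for c in g: print(cv2.boundingRect(c))
# expected far end of pad (inner far cleat) and far end of plate, px
d=np.array([.195,.981]);n=np.array([.981,-.195]);c0=np.array([.6311,.2368])
print('far pad',proj(p,[[*(c0+.066*d+k*n),.022] for k in(-.02,.02)]).round(0))
T=s['orientation'];print('plate end',proj(p,[s['tcp_pos']+T@np.array([.018,y,.0085]) for y in(-.03,.03)]).round(0))
cv2.imwrite('pics/w7.png',im)
E
```

```text
from [0.6407 0.2772 0.0765] turn [-0.  0. -0.] shift cm [ 0.05 -0.15  3.8 ]
[-0.31438749  0.03024333 -1.41064606] 0.05985941035734529
(284, 229, 65, 25)
far pad [[281. 224.]
 [351. 224.]]
plate end [[254. 257.]
 [384. 258.]]
```

View pics/w7.png

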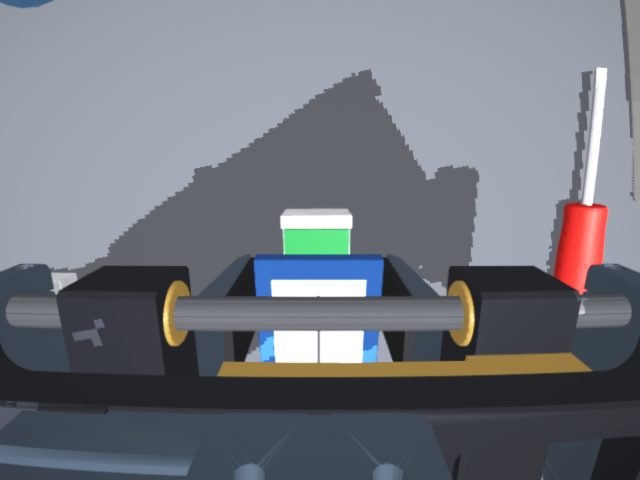

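The far cleat shows at (316,220) with the plate centred ahead of it. I'll shift −2 mm sideways and −1 mm along, then lower slowly.

Call:
servo_tool([
  [0,0,0,-0.1,-0.2,0.8,5],
  [0,0,0,-0.1,-0.2,1.6,5],
  [0,0,0,-0.1,-0.2,2.3,5],
  [0,0,0,-0.1,-0.2,2.8,5],
  [0,0,0,-0.1,-0.2,3.1,5],
  [0,0,0,-0.1,-0.2,3.3,5],
  [0,0,0,-0.1,-0.2,3.4,5],
  [0,0,0,-0.1,-0.2,3.5,5],
])

```text
clock: 21.85
tcp_pos: [0.6389, 0.2769, 0.0419]
orientation: [[0.197, 0.98, 0.0], [0.98, -0.197, 0.0], [0.001, 0.0, -1.0]]
contact_force: [-0.7, 3.5, 2.2]
grip_width: 0.0596
grasp_force: 30.0
```

Call:
servo_tool([
  [0,0,0,0,0,0.05,5],
  [0,0,0,0,0,0.1,5],
  [0,0,0,0,0,0.15,5],
  [0,0,0,0,0,0.2,5],
  [0,0,0,0,0,0.25,5],
  [0,0,0,0,0,0.3,5],
  [0,0,0,0,0,0.3,5],
  [0,0,0,0,0,0.3,5],
])

```text
clock: 22.85
tcp_pos: [0.6387, 0.2766, 0.0386]
orientation: [[0.197, 0.98, -0.0], [0.98, -0.197, -0.0], [-0.0, -0.0, -1.0]]
contact_force: [1.2, 2.2, 3.0]
grip_width: 0.0599
grasp_force: 30.0
```

Call:
servo_tool([
  [0,0,0,0,0,0.05,5],
  [0,0,0,0,0,0.1,5],
  [0,0,0,0,0,0.1,5],
  [0,0,0,0,0,0.1,5],
  [0,0,0,0,0,0.1,5],
  [0,0,0,0,0,0.1,5],
  [0,0,0,0,0,0.1,5],
  [0,0,0,0,0,0.1,5],
])

```text
clock: 23.85
tcp_pos: [0.6387, 0.2766, 0.0385]
orientation: [[0.197, 0.98, 0.0], [0.98, -0.197, 0.0], [0.0, -0.0, -1.0]]
contact_force: [-0.3, 1.5, 5.5]
grip_width: 0.0597
grasp_force: 30.0
```

```bash
python3 - <<'E'
from h import *
s=bot.read_state(); print(s['contact_force'],s['torque'],s['tcp_pos'])
im=bot.camera('wrist');hsv=cv2.cvtColor(im,cv2.COLOR_BGR2HSV); m=cv2.inRange(hsv,(50,90,60),(80,255,255))
for c in cv2.findContours(m,0,2)[0]:
  if cv2.contourArea(c)>10: print(cv2.boundingRect(c))
p=par('wrist');T=s['orientation'];print('plate end',proj(p,[s['tcp_pos']+T@np.array([.018,y,.0085]) for y in(-.03,.03)]).round(0))
E
```

```text
[-0.34935552  1.47102605  5.48271467] [-0.04315959 -0.06950629  0.07560041] [0.63869907 0.27657474 0.03849215]
(280, 244, 79, 10)
plate end [[254. 258.]
 [384. 258.]]
```

Contact confirmed: z is held at 0.0385 while the force rises, and about 6 mm of green shows ahead of the plate's end. Release, then lift.

Call:
servo_tool([
  [0,0,0,0,0,0,6.3],
  [0,0,0,0,0,0,7.2],
  [0,0,0,0,0,0,8],
  [0,0,0,0,0,0,8],
  [0,0,0,0,0,-1,8],
  [0,0,0,0,0,-3,8],
  [0,0,0,0,0,-6,8],
  [0,0,0,0,0,-9,8],
])

```text
clock: 24.9
tcp_pos: [0.6386, 0.2766, 0.1292]
orientation: [[0.197, 0.98, -0.0], [0.98, -0.197, 0.0], [0.0, -0.0, -1.0]]
contact_force: [1.0, 1.2, -0.0]
grip_width: 0.0801
grasp_force: 0.0
```

Call:
servo_tool([
  [0,0,0,-4,0,-2,8],
  [0,0,0,-8,0,-4,8],
  [0,0,0,-12,0,-6,8],
  [0,0,0,-16,0,-6,8],
  [0,0,0,-20,0,-6,8],
  [0,0,0,-22,0,-6,8],
  [0,0,0,-22,0,-6,8],
  [0,0,0,-22,0,-6,8],
])

```text
clock: 25.9
tcp_pos: [0.5957, 0.062, 0.1877]
orientation: [[0.196, 0.981, -0.0], [0.981, -0.196, 0.001], [0.001, -0.0, -1.0]]
contact_force: [0.1, 0.7, -0.4]
grip_width: 0.0799
grasp_force: 0.0
```

```bash
python3 - <<'E'
from h import *
im=bot.camera('wrist'); sd=bot.camera('side')
cv2.imwrite('pics/w8.png',np.hstack([cv2.resize(im,(440,330)),cv2.resize(sd[180:380,160:378],(360,330))]))
E
```

```text
(no output)
```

View pics/w8.png

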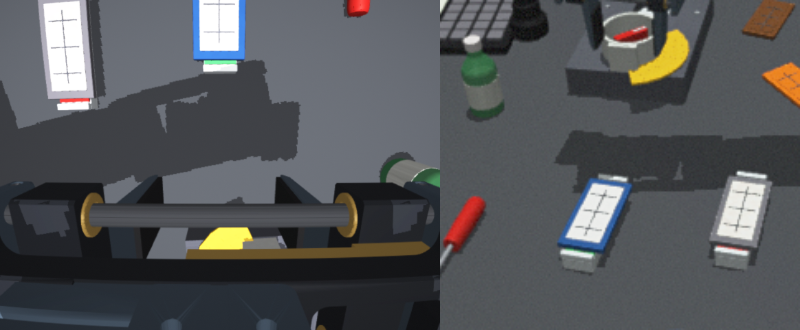

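The plate lies flat and lengthwise on the green rest, with a cleat visible at each end (left panel (220,66); right panel (612,180) and (580,260)). The grey plate hasn't moved and the gripper is clear of everything. Handing in.

```bash
python3 -c "
from plant import bot
print(bot.job_done())"
```

```text
the job is handed in; nothing more can be done
None
```

I turned the knob to its stop, tipped and lifted out the blue-rimmed plate, and set it down flat between the cleats of the green rest; the job is handed in at about 26 s, and no verdict came back.

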